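Turn round the piston batch in a spray washer with a sprung lift

ROBOT

A 6-joint arm with a two-finger parallel gripper is mounted at the origin on the work surface. World frame = base frame: x ahead of the robot, y to its left, z up, the work surface at z = 0. Lengths are in mm, angles in degrees, forces in N, time in s.
With the tool pointing down it reaches from about 300 to 850 mm from the base axis. Payload 4.2 kg.
Tool frame: the origin (TCP) lies between the finger pads; the fingertips stand 11 mm ahead of it and the grasp point (between the pads) lies 8 mm behind it (env.tips_ahead is the distance from the TCP to the fingertips, in mm); z points along the fingers, y is the line along which they close (so a half turn about z gives the same grasp; the last joint's range is limited). The gripper opens to 91 mm and grips with 3 to 60 N. Pads are 32 mm wide; open, the fingers measure 118 mm over their backs; the gripper's body (76 mm by 178 mm) begins 60 mm behind the grasp point.
Start: joints at [-1.146, 18.312, 89.639, -0, 72.044, -1.146], TCP at [575.015, 0, 224.976] pointing down, gripper open.
Joint ranges: [-177.97, 177.97], [-48.28, 115.42], [12.27, 149.76], [-77.06, 257.06], [2.81, 150.46], [-146.56, 146.56]. Speed limits (degrees/s): [147.25, 147.25, 180, 180, 180, 180].

INTERFACE

Orientations are given as [roll, pitch, yaw] about the fixed x, y, z axes, in that order (R = Rz(yaw) Ry(pitch) Rx(roll)).
In Python, from workcell import env, cams gives the robot as it stands.
- The arm moves only by the tool step_arm, never from a script. Its arguments are lists of equal length, an entry for each row: "linear": the shift along the tool's x, y, z in units of 30 cm (1.0 is 30 cm), a list of three; "turn": the turn about the tool's z in units of 360 degrees (1.0 is 360 degrees). In form: {"linear": [[tx, ty, tz], ...], "turn": [turn, ...]}. A call has 1 to 20 rows; each row is the pose to reach, as a shift and turn from the pose commanded when the call began, along the tool's axes at that moment, turning the shorter way round; what a row does not reach only later rows make up. A row lasts 1/8 s, in which the tool goes at most 62.5 mm and 10.7 degrees, less where a joint would pass 70% of its speed; a pose out of reach is approached as far as the arm can. A call with a number of a shift or a turn outside -1 to 1 is refused whole. A call with a gripper value outside its range is refused whole. "fingers" is the closure, from -1 (fully open) to 1 (shut), so that 0 is half open, set as the call begins (left out, the last holds). The fingers move at their own pace and stop on an object; "force" is the grip in N (left out, the last holds). Time passes only in rows, so rows that repeat a pose let the fingers close. It gives the time, the measured TCP pose, the force, the opening and the grip force at its end, in the units of the state.
- env.state(): the state, without advancing time (a new reading comes with each control period).
- cams.grab_frame(name): name is "scene" or "side" or "wrist"; returns a dict with "color" (420x560x3 uint8, blue, green, red), "fx", "fy", "cx", "cy" (pixels), "extrinsics" (4x4, takes a point from camera to world coordinates); the wrist camera has in their place "tool_from_camera" (4x4, takes a point from camera to tool coordinates, whose origin is the TCP and whose axes are the flange's). Camera axes: x right, y down, z forward; pixel columns grow to the right and rows downward; lengths in mm; the calibration is good to about 2 mm. A picture is of the moment at which its call begins: read the wrist's pose just before it. There is no depth.
- env.job_done(): hands the job in; it is judged then, once.
The state is a dict: "time_s": time; "qpos": joint angles; "qvel": joint speeds; "effort": joint torques, N m; "ee_pos": TCP position; "ee_rot": TCP orientation; "force": force on the tool from outside, world axes, zero at the start; "torque": the same for the moment, N m; "gripper_width": finger opening in mm; "gripper_force": force on a finger pad.
Only numpy, scipy, OpenCV 4.12 (cv2) and the standard library are available. Lean on these libraries where they do the work, as an engineer would, in place of code of your own. Each camera call takes 0.05 s, during which the arm holds its last target. There are 200 camera calls.

TASK

The wash is over: press the red catch tab so that the sprung parts lift rises, then take every clean bright piston off it and slide them, upright and one behind another, into the blow-off lane until each is fully between the straight rails. Next stand every sooty piston from the cardboard upright on the lift, hold the lift down by its black palm pad until the catch keeps it down by itself, and only then press the green start button. Leave the spray can, oil filter and spanner where they are.

Things in the scene. Friction and masses are not known exactly. Their poses are not given: they have to be found in the camera images.
- washer: Blue bench-top spray washer, steel top, fixed, 110 mm high; x -110 to 85, y -127 to 285 mm of its origin, which lies on the bench under the middle of the lift's standing area. Own +y points along the lift to its palm pad and catch; the -x side with the start button faces the robot. Tank opening x -50 to 50, y -107 to 172 mm.
- carrier (a joint): Parts lift: m down from fully raised (0: floor 125 mm above the bench); bottom stop 0.074. Spring: 2 N to start down plus 0.2 N per mm, less the load's weight: two or three pistons sink it 10 to 35 mm; it rises as they are taken off. Damped (60 N s/m). Pushed to 0.07 (about 3 N more near the end) the catch snaps in and holds it at about 0.068, as at the start.
- lift_floor (a point): Middle of the top face of the lift's perforated steel floor; moves with the lift; axes as the washer's. Pistons stand within x -43 to 43, y -100 to 102 mm, inside a rim 10 mm high: room for three in a row along y, 64 mm apart.
- palm_pad (a point): Centre of the top of the lift's round black palm pad, 44 mm in diameter, 120 mm above the lift floor on a post at its y = 150 mm; moves with the lift. Pushing it down pushes the lift down.
- catch (a joint): Spring-loaded catch of the lift, in rad: 0 = at rest (engaged when the lift is down); grows as the tab is pressed down; the lift is let go at about 0.35 to 0.45; end stop 0.6. It springs back by itself. The tab needs about 2 to 4 N.
- catch_tab (a point): Top centre of the red catch tab, 34 mm (x) by 32 mm (y), 39 mm above the washer's top at rest, about 62 mm outboard (+y) of the catch's pivot and 30 mm above it; the pivot's axis is the washer's x. Press straight down by about 25 to 30 mm.
- start (a joint): Green start button, m pressed: 0 out, 0.006 fully in (about 5 N); springs back.
- start_top (a point): Centre of the top of the green start button, 26 mm in diameter, in a black ring on the washer's sill, 22 mm above the washer's top; moves with the button.
- lane: Blow-off lane, fixed: steel drip board 12 mm thick, 300 by 130 mm, two straight aluminium rails 22 mm high, 60 mm apart, 200 mm long up to an end stop. Own +x runs along the rails from the mouth to the stop, z up. From x = 88 mm on two yellow air pipes (underside 61, top 75 mm above the board, 42 mm free between them) run over the rails: pistons can only be slid in there.
- lane_mouth (a point): Middle of the mouth of the straight rails, on the board's surface; axes as the lane's. Before it (x -37 to 0 mm) flared rails of the same height widen to about 90 mm; open board to x = -90. Stop face at x = 200 mm. A piston slid in pushes those ahead of it; the lane takes three.
- clean0: Clean piston, bright aluminium, on the lift at the start; may be absent (None). 54 mm in diameter, 56 mm tall, 0.2 to 0.3 kg; origin at the centre of its underside (the open skirt), own z up through the crown. Stands upright at the start.
- dirty0: Sooty piston, dark brown with a black crown, on a sheet of cardboard (3 mm thick) on the bench at the start; may be absent (None). 54 mm in diameter, 56 mm tall, 0.2 to 0.3 kg; origin at the centre of its underside (the open skirt), own z up through the crown. Stands upright at the start.
- clean1: Clean piston, bright aluminium, on the lift at the start; may be absent (None). 54 mm in diameter, 56 mm tall, 0.2 to 0.3 kg; origin at the centre of its underside (the open skirt), own z up through the crown. Stands upright at the start.
- dirty1: Sooty piston, dark brown with a black crown, on a sheet of cardboard (3 mm thick) on the bench at the start; may be absent (None). 54 mm in diameter, 56 mm tall, 0.2 to 0.3 kg; origin at the centre of its underside (the open skirt), own z up through the crown. Stands upright at the start.
- clean2: Clean piston, bright aluminium, on the lift at the start; may be absent (None). 54 mm in diameter, 56 mm tall, 0.2 to 0.3 kg; origin at the centre of its underside (the open skirt), own z up through the crown. Stands upright at the start.
- dirty2: Sooty piston, dark brown with a black crown, on a sheet of cardboard (3 mm thick) on the bench at the start; may be absent (None). 54 mm in diameter, 56 mm tall, 0.2 to 0.3 kg; origin at the centre of its underside (the open skirt), own z up through the crown. Stands upright at the start.
- spray_can: Red and white spray can, 66 mm in diameter, 190 mm tall; leave alone. Origin at its foot.
- oil_filter: Yellow oil filter, 76 mm in diameter, 90 mm tall; leave alone. Origin at its foot.
- spanner: Steel spanner, 160 mm long, lying flat; leave alone.
Not all that is in view belongs to the job. What is shaped like the clean0 but orange is not meant.

How it is judged:
By the outcome, as a careful person would: the job done as asked, in the order asked, and still so for the second after the job is handed in, with the robot touching nothing.
Of clean0, clean1, clean2 only 2 to 3 are there at a start; the rules pass over those that are not, and their reading is None.
Of dirty0, dirty1, dirty2 only 2 to 3 are there at a start; the rules pass over those that are not, and their reading is None.
At some moment in a run one of dirty0, dirty1, dirty2 may be knocked a few centimetres aside while the robot is not near it.
It also fails if it takes over 210 s, if anything falls off the work surface, if the arm or the gripper's body presses on something with over 40 N, if the wrist force passes 120 N, or if a joint passes its speed limit or range.

## Working session

There is one attempt and no reset: what is moved stays moved. The work goes in short steps, Python scripts to look and compute and a tool call to move; the robot and the scene stay as the last step left them, time stands still between calls to the robot, and variables do not carry over. Pictures are saved under pics/ and viewed, at most 14 in all, crops included, and the job is handed in when it is done.

Besides the shell and the picture viewer there is one more tool, called after "Request:" as name([rows], argument=value, ...), one row to a line, values as JSON. step_arm: Moves the arm, as the interface text tells. Its arguments: {"type":"object","properties":{"linear":{"type":"array"},"turn":{"type":"array"},"fingers":{"type":"number"},"force":{"type":"number"}},"required":["linear","turn"]}

```bash
ls; mkdir -p pics
cat > h.py <<'E'
import numpy as np, cv2
from workcell import env, cams
from scipy.spatial.transform import Rotation as R
def T_tool():
    s=env.state(); T=np.eye(4); T[:3,:3]=R.from_euler('xyz',s['ee_rot'],degrees=True).as_matrix(); T[:3,3]=s['ee_pos']; return T
def grab(n):
    T=T_tool(); f=cams.grab_frame(n); f['E']=T@np.array(f['tool_from_camera']) if n=='wrist' else np.array(f['extrinsics']); return f
def ray(f,u,v):
    d=f['E'][:3,:3]@np.array([(u-f['cx'])/f['fx'],(v-f['cy'])/f['fy'],1]); return f['E'][:3,3],d
def plane(f,u,v,z):
    o,d=ray(f,u,v); return o+d*(z-o[2])/d[2]
def proj(f,p):
    q=np.linalg.inv(f['E'])@np.append(p,1); return np.array([f['fx']*q[0]/q[2]+f['cx'],f['fy']*q[1]/q[2]+f['cy']])
E
python3 - <<'E'
from h import *
for n in ['scene','side','wrist']:
    f=grab(n); cv2.imwrite(f'pics/{n}0.png',f['color']); np.save(f'pics/{n}0.npy',f,allow_pickle=True)
    print(n,f['fx'],f['cx'],f['cy'],f['E'].round(3).tolist())
print(env.state())
E
```

```text
pics
scene 444.9186696096635 279.67405431594193 206.72992408937708 [[-0.755, 0.55, -0.357, 1008.306], [0.655, 0.645, -0.392, 506.863], [0.015, -0.53, -0.848, 1171.175], [0.0, 0.0, 0.0, 1.0]]
side 402.0090036608833 282.87129441639354 214.82742067018881 [[0.946, -0.152, 0.288, 236.418], [-0.325, -0.476, 0.817, -871.579], [0.012, -0.866, -0.499, 729.029], [0.0, 0.0, 0.0, 1.0]]
wrist 303.86716963704845 277.8967350145215 212.70932184145877 [[1.0, 0.001, -0.002, 575.351], [0.0, -0.963, -0.271, 76.315], [-0.002, 0.271, -0.963, 383.553], [0.0, 0.0, 0.0, 1.0]]
{'time_s': 0.15, 'qpos': array([-1.14535703e+00,  1.83437415e+01,  8.96892974e+01,  3.08687511e-03,
        7.20415545e+01, -1.14566659e+00]), 'qvel': array([ 0.04991521, -0.12863097, -0.16246018,  0.00324294,  0.05626506,
        0.11391155]), 'effort': array([-5.72294630e-04, -4.12774551e+01, -2.32154489e+01,  7.26667210e-02,
        4.33494255e-02, -9.00343002e-05]), 'ee_pos': array([5.74657515e+02, 2.98622104e-02, 2.24315364e+02]), 'ee_rot': array([-1.79925480e+02, -4.42609891e-03,  8.99993530e+01]), 'force': array([ 0.30306961, -0.47942433,  0.96252508]), 'torque': array([ 0.01324767, -0.04258136,  0.00250153]), 'gripper_force': 0.0, 'gripper_width': 91.41456842725641}
```

View pics/scene0.png

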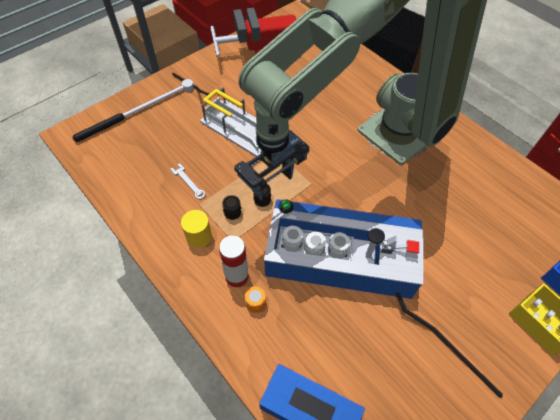

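View pics/side0.png

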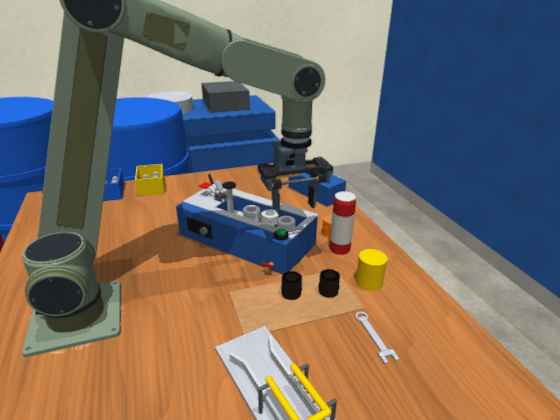

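Run:
```python
from h import *
F={n:np.load(f'pics/{n}0.npy',allow_pickle=True).item() for n in ['scene','side','wrist']}
def tri(a,b):
    (o1,d1),(o2,d2)=ray(F['scene'],*a),ray(F['side'],*b)
    s=np.linalg.lstsq(np.c_[d1,-d2],o2-o1,rcond=None)[0]; p=o1+d1*s[0]; q=o2+d2*s[1]; return ((p+q)/2).round(0),np.linalg.norm(p-q).round(1)
def blobs(n,lo,hi,mn=15):
    m=cv2.inRange(cv2.cvtColor(F[n]['color'],cv2.COLOR_BGR2HSV),lo,hi); k,l,s,c=cv2.connectedComponentsWithStats(m)
    return [(s[i,:].tolist(),c[i].round(1).tolist()) for i in range(1,k) if s[i,4]>=mn]
for n in ['scene','side']:
    print(n,'green',blobs(n,(50,120,40),(80,255,255),8)); print('red',blobs(n,(0,180,120),(5,255,255)))
    print('yel',blobs(n,(22,180,120),(32,255,255)))
S=F['scene']
for nm,uv,z in [('tab',(412,246),149),('green',(286,206),132),('d',(232,201),59),('d',(262,193),59),('pad',(376,236),177),('c',(292,231),112),('c',(316,239),112),('c',(340,240),112)]:
    print(nm,plane(S,*uv,z).round(0))
print('side',[plane(F['side'],*uv,59).round(0) for uv in [(292,278),(329,276)]])
for n,b in [('scene',(170,70,330,220)),('side',(200,310,360,420))]:
    c=F[n]['color'][b[1]:b[3],b[0]:b[2]]; cv2.imwrite(f'pics/{n}_lane.png',cv2.resize(c,None,fx=4.5,fy=4 if n=='scene' else 4.5,interpolation=cv2.INTER_CUBIC))
a=cv2.imread('pics/scene_lane.png'); print(a.shape)
```

```text
scene green [([281, 201, 10, 9, 70], [285.7, 204.7])]
red [([258, 15, 38, 17, 438], [275.3, 22.5]), ([245, 20, 6, 13, 43], [247.6, 26.3]), ([551, 133, 9, 9, 21], [554.0, 136.4]), ([408, 241, 10, 12, 103], [412.6, 246.4])]
yel [([204, 89, 39, 27, 242], [220.7, 100.2]), ([181, 210, 28, 37, 725], [194.7, 226.7]), ([512, 284, 48, 59, 757], [541.5, 311.2])]
side green [([276, 228, 10, 8, 62], [280.7, 231.9])]
red [([199, 183, 13, 5, 41], [204.4, 184.9]), ([335, 199, 20, 17, 157], [345.7, 206.6]), ([262, 263, 10, 4, 15], [266.9, 264.5])]
yel [([135, 165, 30, 31, 686], [149.5, 180.6]), ([357, 249, 30, 42, 1011], [371.3, 269.1]), ([291, 363, 41, 57, 532], [312.2, 394.9]), ([266, 376, 34, 44, 353], [281.6, 399.0])]
tab [396. 346. 149.]
green [556.  36. 132.]
d [ 634. -115.   59.]
d [548. -79.  59.]
pad [461. 272. 177.]
c [588.  97. 112.]
c [555. 158. 112.]
c [508. 202. 112.]
side [array([537., -96.,  59.]), array([ 633., -119.,   59.])]
(600, 720, 3)
```

View pics/wrist0.png

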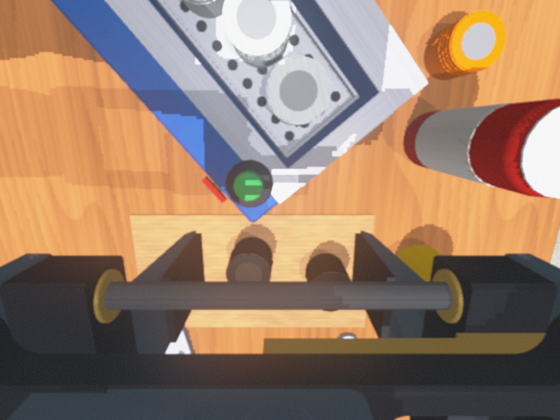

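View pics/side_lane.png

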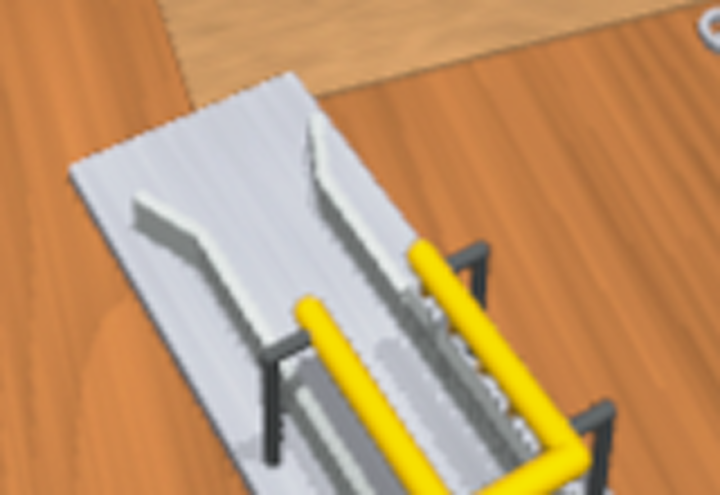

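Candidates: the clean pistons are in scene at (292,237), (316,243) and (340,244), all bright and on the lift. The orange decoy is at (256,298). The sooty ones are at (232,207) and (262,195) on the cardboard. The red tab is at (412,246), against red decoys at the vice (275,22), the cock handle in side (267,264) and the can. The wrist image confirms bright pistons on the lift and the orange ring at (470,40) outside. The lane crop shows the mouth bends at about (200,240) and (322,180). Next I move above the washer for a closer look.

Request:
step_arm([
  [0.567,-0.097,-0.853],
  [0.567,-0.097,-0.853],
  [0.567,-0.097,-0.853],
  [0.567,-0.097,-0.853],
  [0.567,-0.097,-0.853],
  [0.567,-0.097,-0.853],
  [0.567,-0.097,-0.853],
  [0.567,-0.097,-0.853],
  [0.567,-0.097,-0.853],
  [0.567,-0.097,-0.853],
  [0.567,-0.097,-0.853],
], turn=[-0.103,-0.103,-0.103,-0.103,-0.103,-0.103,-0.103,-0.103,-0.103,-0.103,-0.103], fingers=1)

```text
time_s: 1.52
ee_pos: [545.9, 169.9, 480.7]
ee_rot: [-180.0, -0.0, 127.1]
force: [0.8, -0.6, -0.2]
gripper_width: 0.7
gripper_force: 0.0
```

Run:
```python
from h import *
s=env.state(); print(s['time_s'],s['ee_pos'].round(1),s['ee_rot'].round(1))
f=grab('wrist'); cv2.imwrite('pics/w1.png',f['color']); np.save('pics/w1.npy',f,allow_pickle=True)
f=grab('scene'); cv2.imwrite('pics/s1.png',f['color']); np.save('pics/s1.npy',f,allow_pickle=True)
S=np.load('pics/side0.npy',allow_pickle=True).item()
P={k:plane(S,200+u/4.5,310+v/4.5,z) for k,(u,v,z) in dict(bl=(72,168,12),br=(292,72,12),ml=(200,240,34),mr=(322,180,34),pr=(420,245,82),pl=(308,300,82)).items()}
for k,p in P.items(): print(k,p.round(0))
```

```text
1.525 [545.9 169.9 480.7] [-180.    -0.   127.1]
bl [ 310. -221.   12.]
br [ 434. -193.   12.]
ml [ 356. -302.   34.]
mr [ 421. -286.   34.]
pr [ 438. -374.   82.]
pl [ 383. -386.   82.]
```

View pics/w1.png

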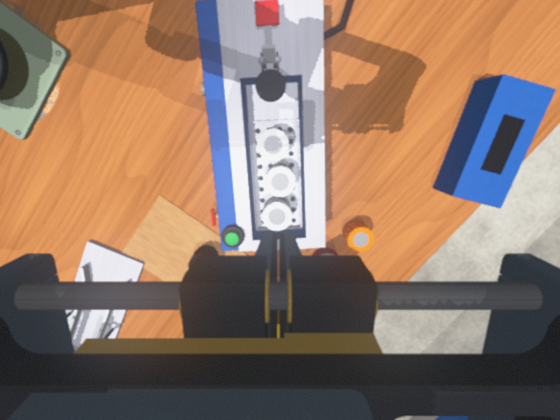

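Run:
```python
from h import *
f=np.load('pics/w1.npy',allow_pickle=True).item(); h=cv2.cvtColor(f['color'],cv2.COLOR_BGR2HSV)
def c(m,x0,y0,x1,y1):
    M=cv2.moments(m[y0:y1,x0:x1],True); return M['m10']/M['m00']+x0,M['m01']/M['m00']+y0,M['m00']
t=c(cv2.inRange(h,(0,180,100),(6,255,255)),240,0,300,40); g=c(cv2.inRange(h,(50,120,40),(80,255,255)),215,220,250,260)
d=c(cv2.inRange(h,(0,0,0),(180,255,70)),250,66,292,104)
print(t,g,d)
P={}
for k,uv,z in [('tab',t,149),('btn',g,132),('pad',d,177),('c0',(273,143),113),('c1',(280,181),113),('c2',(277,216),113)]:
    P[k]=plane(f,*uv[:2],z); print(k,P[k].round(1))
e=P['tab']-P['pad']; print('dir',np.degrees(np.arctan2(e[1],e[0])),np.hypot(*e[:2])); 
# washer edges: tank edges left/right col at z=110
for uv in [(241,84),(253,235),(303,84),(304,232)]: print(plane(f,*uv,110).round(1))
```

```text
Traceback (most recent call last):
ZeroDivisionError: float division by zero
```

Run:
```python
from h import *
f=np.load('pics/w1.npy',allow_pickle=True).item(); h=cv2.cvtColor(f['color'],cv2.COLOR_BGR2HSV)
print(h[10:16:3,262:272:4].tolist(),h[239,228:238:3].tolist(),h[86,266:275:4].tolist())
def c(m,x0,y0,x1,y1):
    M=cv2.moments(m[y0:y1,x0:x1],True); return M['m10']/M['m00']+x0,M['m01']/M['m00']+y0,M['m00']
t=c(cv2.inRange(h,(0,150,100),(180,255,255)),240,0,300,40); g=c(cv2.inRange(h,(45,100,40),(90,255,255)),215,220,250,260)
d=c(cv2.inRange(h,(0,0,0),(180,255,70)),250,66,292,104)
print(t,g,d)
P={}
for k,uv,z in [('tab',t,149),('btn',g,132),('pad',d,177),('c0',(273,143),113),('c1',(280,181),113),('c2',(277,216),113)]:
    P[k]=plane(f,*uv[:2],z); print(k,P[k].round(1))
e=P['tab']-P['pad']; print('dir',np.degrees(np.arctan2(e[1],e[0])),np.hypot(*e[:2])); 
for uv in [(241,84),(253,235),(303,84),(304,232)]: print(plane(f,*uv,110).round(1))
```

```text
[[[179, 149, 185], [179, 150, 185], [179, 148, 186]], [[178, 151, 186], [179, 147, 187], [178, 149, 187]]] [[67, 134, 222], [67, 132, 222], [67, 135, 219], [67, 137, 210]] [[120, 26, 88], [120, 26, 87], [120, 23, 89]]Traceback (most recent call last):
  File "<stdin>", line 7, in <module>
  File "<stdin>", line 5, in c
ZeroDivisionError: float division by zero
```

Run:
```python
from h import *
f=np.load('pics/w1.npy',allow_pickle=True).item(); h=cv2.cvtColor(f['color'],cv2.COLOR_BGR2HSV)
def c(m,x0,y0,x1,y1):
    M=cv2.moments(m[y0:y1,x0:x1],True); return M['m10']/M['m00']+x0,M['m01']/M['m00']+y0,M['m00']
t=c(cv2.inRange(h,(170,110,100),(180,255,255)),245,0,295,40); g=c(cv2.inRange(h,(45,70,60),(90,255,255)),215,220,250,260)
d=c(cv2.inRange(h,(0,0,0),(180,255,105)),250,66,292,104)
print(t,g,d)
P={}
for k,uv,z in [('tab',t,149),('btn',g,132),('pad',d,177),('c0',(273,143),113),('c1',(280,181),113),('c2',(277,216),113)]:
    P[k]=plane(f,*uv[:2],z); print(k,P[k].round(1))
e=P['tab']-P['pad']; print('dir',np.degrees(np.arctan2(e[1],e[0])),np.hypot(*e[:2])); 
for uv in [(241,84),(253,235),(303,84),(304,232)]: print(plane(f,*uv,110).round(1))
```

```text
(266.4669260700389, 12.805447470817121, 514.0) (231.64197530864197, 238.35802469135803, 162.0) (270.14814814814815, 83.8250319284802, 783.0)
tab [393.2 345.4 149. ]
btn [549.2  29.1 132. ]
pad [455.8 271.2 177. ]
c0 [509.  205.1 113. ]
c1 [557.7 160.5 113. ]
c2 [591.9 106.4 113. ]
dir 130.16920568645713 97.10111278800007
[411.8 248.4 110. ]
[579.1  49.7 110. ]
[491.9 308.9 110. ]
[650.7 111.2 110. ]
```

Request:
step_arm([
  [0.774,-0.054,-0.2],
  [0.774,-0.054,0.5],
  [0.774,-0.054,0.5],
  [0.774,-0.054,0.5],
  [0.774,-0.054,1.0],
  [0.774,-0.054,1.0],
  [0.774,-0.054,1.0],
  [0.774,-0.054,1.0],
  [0.774,-0.054,1.0],
  [0.774,-0.054,1.0],
  [0.774,-0.054,1.0],
], turn=[-0.008,-0.008,-0.008,-0.008,-0.008,-0.008,-0.008,-0.008,-0.008,-0.008,-0.008], fingers=1)

```text
time_s: 3.0
ee_pos: [394.2, 346.1, 182.9]
ee_rot: [179.8, 0.0, 129.9]
force: [-0.5, -0.5, -0.3]
gripper_width: 0.4
gripper_force: 0.0
```

```bash
cat >> h.py <<'E'
def go(p,yaw=None):
    s=env.state(); T=T_tool(); d=T[:3,:3].T@(np.array(p,float)-T[:3,3])/300
    t=0 if yaw is None else -((yaw-s['ee_rot'][2]+180)%360-180)/360
    print('go',p,yaw,'-> lin',d.round(3).tolist(),'turn',round(t,4))
E
python3 - <<'E'
from h import *
s=env.state(); print(s['time_s'],s['ee_pos'].round(1),s['ee_rot'].round(1),s['force'].round(1))
f=grab('side'); cv2.imwrite('pics/side2.png',cv2.resize(f['color'][120:290,140:340],None,fx=3,fy=3)); go((393,345,131),130)
E
```

```text
3.0 [394.2 346.1 182.9] [179.8   0.  129.9] [-0.5 -0.5 -0.3]
go (393, 345, 131) 130 -> lin [-0.0, -0.005, 0.172] turn -0.0002
```

View pics/side2.png

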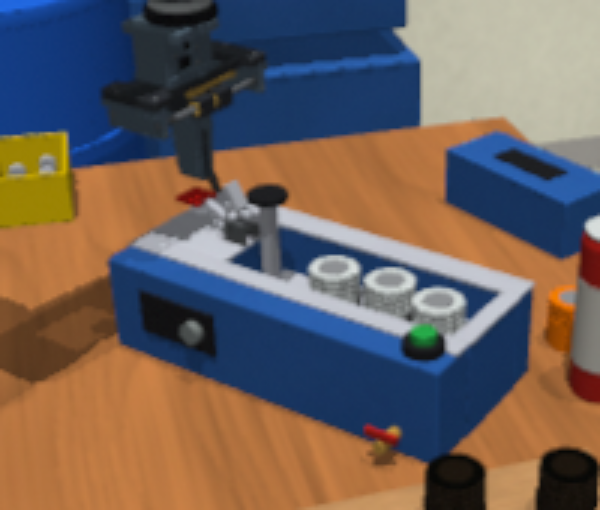

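The fingers stand over the red tab, clear of the pad. Pressing now.

Request:
step_arm([
  [0,0,0.03],
  [0,0,0.06],
  [0,0,0.08],
  [0,0,0.1],
  [0,0,0.12],
  [0,0,0.14],
  [0,0,0.155],
  [0,0,0.165],
  [0,0,0.165],
  [0,0,0.165],
  [0,0,0.165],
  [0,0,0.165],
], turn=[0,0,0,0,0,0,0,0,0,0,0,0], fingers=1)

```text
time_s: 4.55
ee_pos: [393.0, 345.5, 131.5]
ee_rot: [180.0, 0.0, 130.0]
force: [-0.5, 0.8, 1.4]
gripper_width: 0.5
gripper_force: 0.7
```

Run:
```python
from h import *
print(env.state()['force'].round(1),env.state()['ee_pos'].round(1))
f=grab('side'); cv2.imwrite('pics/side3.png',cv2.resize(f['color'][120:290,140:340],None,fx=3,fy=3))
```

```text
[-0.5  0.8  1.4] [393.  345.5 131.5]
```

View pics/side3.png

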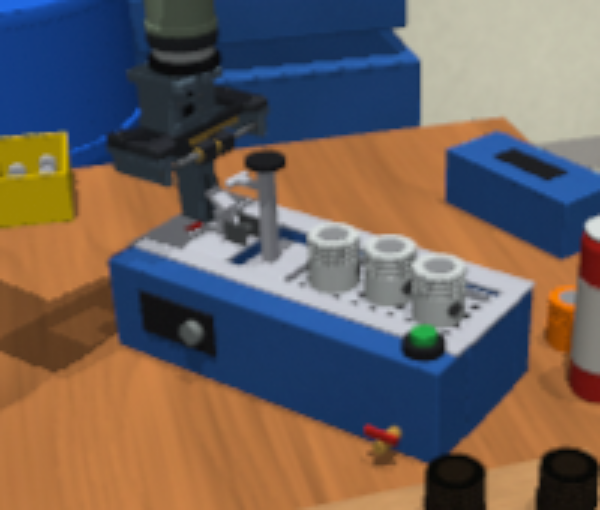

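The lift has risen and all three pistons stand upright. I raise off the tab while working out the floor height from the side view (tops at crop (333,235), (390,247), (439,268)).

Run:
```python
from h import *
f=np.load('pics/side0.npy',allow_pickle=True).item()
for (u,v),(x,y) in zip([(333,235),(390,247),(439,268)],[(509,205.1),(557.7,160.5),(591.9,106.4)]):
    o,d=ray(f,140+u/3,120+v/3)
    t=((x-o[0])*d[0]+(y-o[1])*d[1])/(d[0]**2+d[1]**2); p=o+d*t; print(p.round(1))
go((393,345,265),130)
```

```text
[509.9 204.9 148.7]
[557.7 160.5 149.5]
[591.5 106.5 148.1]
go (393, 345, 265) 130 -> lin [-0.002, -0.001, -0.445] turn -0.0001
```

Request:
step_arm([
  [0,0,-0.1],
  [0,0,-0.25],
  [0,0,-0.45],
  [0,0,-0.45],
], turn=[0,0,0,0], fingers=0.52)

```text
time_s: 5.1
ee_pos: [395.2, 347.1, 271.2]
ee_rot: [179.4, 0.0, 130.0]
force: [-0.1, -0.3, 0.3]
gripper_width: 21.9
gripper_force: 0.0
```

Run:
```python
from h import *
s=env.state();print(s['ee_pos'].round(1),s['gripper_width']); go((592,106.5,250),130)
```

```text
[395.2 347.1 271.2] 21.91832771468975
go (592, 106.5, 250) 130 -> lin [-1.036, -0.013, 0.071] turn -0.0001
```

Run:
```python
from h import *
go((509,205,240),130);go((509,205,128),130)
```

```text
go (509, 205, 240) 130 -> lin [-0.606, -0.015, 0.104] turn -0.0001
go (509, 205, 128) 130 -> lin [-0.606, -0.019, 0.478] turn -0.0001
```

Request:
step_arm([
  [-0.2,-0.004,0.0],
  [-0.4,-0.004,0.05],
  [-0.606,-0.004,0.087],
  [-0.606,-0.004,0.087],
  [-0.606,-0.004,0.15],
  [-0.606,-0.004,0.25],
  [-0.606,-0.004,0.35],
  [-0.606,-0.004,0.42],
  [-0.606,-0.004,0.46],
  [-0.606,-0.004,0.46],
  [-0.606,-0.004,0.46],
], turn=[0,0,0,0,0,0,0,0,0,0,0], fingers=-0.6)

```text
time_s: 6.48
ee_pos: [509.3, 205.9, 129.2]
ee_rot: [179.9, 0.0, 130.0]
force: [0.1, -0.2, 1.5]
gripper_width: 73.0
gripper_force: 0.0
```

Request:
step_arm([
  [0,0,0],
  [0,0,0],
  [0,0,0],
  [0,0,0],
  [0,0,0],
  [0,0,0],
], turn=[0,0,0,0,0,0], fingers=1, force=20)

```text
time_s: 7.22
ee_pos: [508.9, 205.4, 128.3]
ee_rot: [-180.0, 0.0, 130.0]
force: [-1.1, -0.2, 0.2]
gripper_width: 53.8
gripper_force: 20.0
```

Request:
step_arm([
  [0,0,-0.02],
  [0,0,-0.06],
  [0,0,-0.12],
  [0,0,-0.22],
  [0,0,-0.38],
  [-0.3,0,-0.41],
  [-0.5,0,-0.41],
  [-0.8,0,-0.41],
  [-0.95,0,-0.41],
  [-0.95,0,-0.41],
], turn=[0,0,0,0,0,0,0,0,0.02,0.04])

```text
time_s: 8.48
ee_pos: [693.4, -15.8, 251.5]
ee_rot: [180.0, 0.0, 115.2]
force: [-0.4, 0.4, -3.0]
gripper_width: 53.7
gripper_force: 20.0
```

Run:
```python
from h import *
s=env.state();print(s['ee_pos'].round(1),s['ee_rot'].round(1),s['gripper_width']); go((398,-338,250),102)
```

```text
[693.4 -15.8 251.5] [180.    0.  115.2] 53.68113092998573
go (398, -338, 250) 102 -> lin [-0.553, -1.348, 0.005] turn 0.0367
```

Request:
step_arm([
  [-0.4,-1,0],
  [-0.4,-1,0],
  [-0.4,-1,0],
  [-0.4,-1,0],
  [-0.4,-1,0],
  [-0.4,-1,0],
], turn=[0.037,0.037,0.037,0.037,0.037,0.037])

```text
time_s: 9.22
ee_pos: [470.5, -252.9, 252.3]
ee_rot: [-180.0, 0.1, 102.0]
force: [1.5, 0.1, -2.8]
gripper_width: 53.3
gripper_force: 20.0
```

Run:
```python
from h import *
s=env.state();print(s['ee_pos'].round(1),s['ee_rot'].round(1),s['gripper_width']); go((398,-338,250),102)
```

```text
[ 470.5 -252.9  252.3] [-1.80e+02  1.00e-01  1.02e+02] 53.32434597260319
go (398, -338, 250) 102 -> lin [-0.227, -0.295, 0.008] turn -0.0
```

Request:
step_arm([
  [-0.227,-0.295,0],
  [-0.227,-0.295,0],
  [-0.227,-0.295,0],
  [-0.227,-0.295,0],
], turn=[0,0,0,0])

```text
time_s: 9.72
ee_pos: [401.7, -335.5, 251.7]
ee_rot: [179.9, -0.0, 102.2]
force: [0.4, 0.7, -2.9]
gripper_width: 53.3
gripper_force: 20.0
```

Run:
```python
from h import *
s=env.state();print(s['ee_pos'].round(1),s['ee_rot'].round(1),s['gripper_width'])
f=grab('wrist'); cv2.imwrite('pics/w4.png',cv2.resize(f['color'][:300,120:520],None,fx=2,fy=2)); np.save('pics/w4.npy',f,allow_pickle=True)
```

```text
[ 401.7 -335.5  251.7] [179.9  -0.  102.2] 53.34254807860248
```

View pics/w4.png

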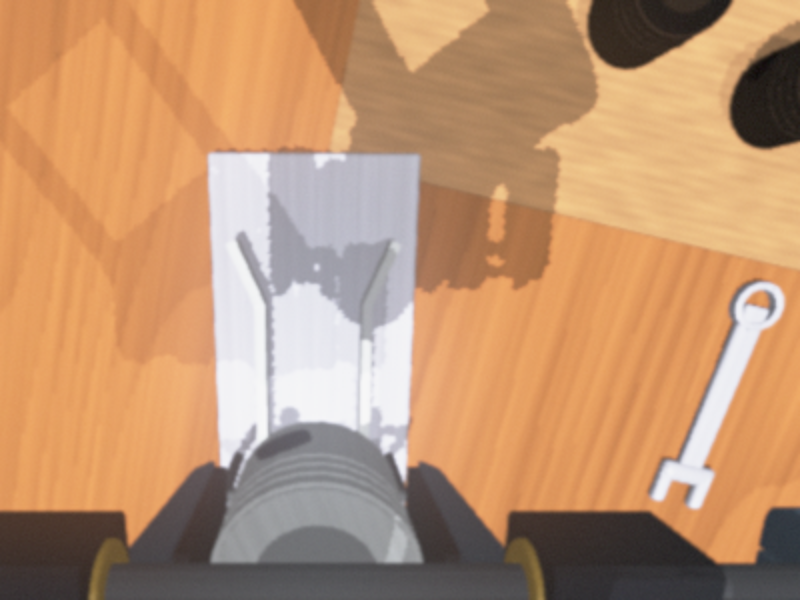

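Run:
```python
from h import *
f=np.load('pics/w4.npy',allow_pickle=True).item()
g=cv2.cvtColor(f['color'],cv2.COLOR_BGR2HSV)
for v in (160,195,205,215):   # board edges: saturation rise; row profile
    row=g[v,215:335,1].astype(int); print(v,[(215+i) for i in range(1,120) if (row[i]<90)!=(row[i-1]<90)])
    print(cv2.cvtColor(f['color'],cv2.COLOR_BGR2GRAY)[v,228:320].tolist())
q=lambda u,v,z: plane(f,120+u/2,v/2,z)[:2]
a,b=q(208,155,12),q(420,155,12); print('edge',a,b,np.linalg.norm(a-b),'mid',(a+b)/2)
c,d=q(268,302,34),q(364,302,34); print('bend',c,d,np.linalg.norm(c-d),'mid',(c+d)/2)
e=(c+d)/2-(a+b)/2; print(np.degrees(np.arctan2(e[1],e[0])),np.linalg.norm(e))
e=b-a; print(np.degrees(np.arctan2(e[1],e[0]))-90)
a,b=q(219,465,12),q(407,465,12); print(a,b,np.linalg.norm(a-b),(a+b)/2)
```

```text
160 [226, 327]
[229, 234, 234, 232, 232, 230, 230, 232, 234, 234, 234, 233, 233, 234, 232, 232, 231, 232, 233, 239, 243, 244, 244, 243, 217, 158, 157, 165, 187, 220, 232, 233, 233, 233, 232, 232, 232, 232, 232, 232, 233, 235, 232, 232, 233, 231, 230, 231, 232, 233, 233, 233, 232, 231, 231, 230, 232, 230, 230, 236, 240, 238, 233, 231, 232, 228, 213, 186, 180, 172, 164, 152, 148, 162, 170, 173, 173, 171, 167, 164, 163, 166, 164, 166, 174, 189, 191, 199, 213, 228, 236, 240]
195 [228, 326]
[209, 237, 243, 243, 242, 242, 242, 242, 243, 243, 244, 244, 243, 243, 243, 243, 243, 243, 242, 241, 245, 246, 247, 247, 245, 217, 185, 197, 216, 231, 241, 244, 244, 244, 244, 244, 244, 244, 244, 244, 245, 245, 245, 244, 244, 244, 244, 243, 244, 244, 244, 244, 244, 244, 244, 244, 243, 243, 242, 243, 243, 243, 243, 243, 243, 243, 243, 243, 243, 240, 225, 210, 239, 247, 247, 247, 245, 234, 237, 243, 244, 243, 242, 241, 241, 241, 241, 242, 242, 242, 243, 243]
205 [228, 325]
[181, 222, 241, 243, 242, 242, 242, 242, 243, 243, 244, 244, 244, 242, 243, 243, 243, 243, 243, 243, 245, 246, 246, 247, 247, 230, 18
[... 502 characters left out ...]
, 145, 138, 134, 135, 131, 128, 123, 118, 115, 112, 108, 108, 109, 116, 126, 135, 139, 140, 139, 137, 138, 137, 137, 136, 138, 139, 139, 137, 137, 136, 138, 135, 135, 135, 140, 154, 174, 181, 175, 189, 209, 212, 212, 212, 205, 197, 196, 197, 195, 191, 191, 190, 190, 189, 192, 191, 191, 195, 196, 194]
edge [ 310.11014066 -217.96442651] [ 435.69152277 -190.67573327] 128.5120862459853 mid [ 372.90083171 -204.32007989]
bend [ 363.69751839 -294.26057337] [ 420.88821248 -281.84653324] 58.52250749431057 mid [ 392.29286543 -288.05355331]
-76.96061339668891 85.94966865583173
-77.74028311694096
[ 350.4391988  -412.64854972] [ 478.08245025 -384.97989314] 130.60763452890288 [ 414.26082452 -398.81422143]
```

Run:
```python
from h import *
f=np.load('pics/w4.npy',allow_pickle=True).item()
d=np.array([np.cos(np.radians(-78)),np.sin(np.radians(-78))]); n=np.array([-d[1],d[0]]); o=np.array([372.9,-204.3])
for v,l,r in [(160,251.8,299.0),(195,252.8,299.8),(205,253.0,299.8)]:
    m=(plane(f,l,v,34)+plane(f,r,v,34))[:2]/2; w=plane(f,r,v,34)-plane(f,l,v,34); print(m.round(1),'width',np.linalg.norm(w).round(1),'lateral off board mid',((m-o)@n).round(1),'x',((m-o)@d-90).round(0))
s=env.state();print(s['ee_pos'].round(1),s['ee_rot'].round(1))
for z in (90,48): go((380,-235,z),102)
```

```text
[ 391.5 -299.4] width 58.0 lateral off board mid -1.6 x 7.0
[ 401.8 -342.1] width 59.6 lateral off board mid -0.4 x 51.0
[ 404.7 -354.8] width 59.9 lateral off board mid -0.2 x 64.0
[ 401.9 -335.2  251.6] [179.9  -0.  102.3]
go (380, -235, 90) 102 -> lin [0.342, -0.001, 0.539] turn 0.0008
go (380, -235, 48) 102 -> lin [0.342, -0.001, 0.679] turn 0.0008
```

Request:
step_arm([
  [0.342,-0.001,0.0],
  [0.342,-0.001,0.3],
  [0.342,-0.001,0.5],
  [0.342,-0.001,0.6],
  [0.342,-0.001,0.64],
  [0.342,-0.001,0.66],
  [0.342,-0.001,0.67],
  [0.342,-0.001,0.67],
  [0.342,-0.001,0.676],
  [0.342,-0.001,0.676],
], turn=[0,0.001,0.001,0.001,0.001,0.001,0.001,0.001,0.001,0.001])

```text
time_s: 11.02
ee_pos: [379.0, -236.0, 48.9]
ee_rot: [180.0, 0.0, 101.9]
force: [0.1, -0.3, -3.7]
gripper_width: 53.5
gripper_force: 20.0
```

Request:
step_arm([
  [0,0,0.003],
  [0,0,0.003],
  [0,0,0.006],
  [0,0,0.006],
  [0,0,0.006],
], turn=[0,0,0,0,0])

```text
time_s: 11.65
ee_pos: [378.9, -235.8, 46.7]
ee_rot: [180.0, -0.0, 101.9]
force: [-1.2, -0.1, -3.1]
gripper_width: 53.6
gripper_force: 20.0
```

Request:
step_arm([
  [0,0,0.004],
  [0,0,0.007],
  [0,0,0.01],
  [0,0,0.01],
], turn=[0,0,0,0])

```text
time_s: 12.15
ee_pos: [378.9, -235.7, 43.7]
ee_rot: [-180.0, -0.0, 101.9]
force: [-0.3, -0.2, -2.2]
gripper_width: 53.7
gripper_force: 20.0
```

Request:
step_arm([
  [0,0,0.004],
  [0,0,0.008],
  [0,0,0.012],
  [0,0,0.012],
  [0,0,0.012],
], turn=[0,0,0,0,0])

```text
time_s: 12.78
ee_pos: [379.0, -235.9, 42.5]
ee_rot: [180.0, 0.0, 101.9]
force: [-4.8, 3.9, 21.6]
gripper_width: 53.7
gripper_force: 20.0
```

Request:
step_arm([
  [0,0,-0.008],
  [0,0,-0.008],
  [0,0,-0.008],
  [0,0,-0.045],
  [0,0,-0.045],
], turn=[0,0,0,0,0], fingers=-0.6)

```text
time_s: 13.4
ee_pos: [379.6, -236.2, 54.5]
ee_rot: [179.9, 0.1, 101.9]
force: [0.7, 0.3, 0.3]
gripper_width: 73.0
gripper_force: 0.0
```

Request:
step_arm([
  [0,0,0],
  [0,0,0],
  [0,0,0],
  [0,0,0],
  [0,0,0],
], turn=[0,0,0,0,0], fingers=1, force=15)

```text
time_s: 14.02
ee_pos: [378.8, -235.7, 53.5]
ee_rot: [-180.0, -0.0, 101.9]
force: [0.7, 0.1, -0.8]
gripper_width: 53.4
gripper_force: 15.0
```

Run:
```python
from h import *
s=env.state();print(s['ee_pos'].round(1),s['ee_rot'].round(1))
d=np.array([np.cos(np.radians(-78)),np.sin(np.radians(-78))]);o=np.array([372.9,-204.3])
for x in (-20,45): go((*(o+(90+x)*d),54),102)
```

```text
[ 378.8 -235.7   53.5] [-180.    -0.   101.9]
go (np.float64(387.45381835724316), np.float64(-272.7703320513664), 54) 102 -> lin [-0.127, 0.003, -0.002] turn -0.0003
go (np.float64(400.96807826039753), np.float64(-336.34992609906374), 54) 102 -> lin [-0.343, 0.003, -0.002] turn -0.0003
```

Request:
step_arm([
  [-0.03,0.002,0],
  [-0.06,0.003,0],
  [-0.09,0.003,0],
  [-0.11,0.003,0],
  [-0.13,0.003,0],
  [-0.15,0.003,0],
  [-0.17,0.003,0],
  [-0.19,0.003,0],
  [-0.19,0.003,0],
], turn=[0,0,0,0,0,0,0,0,0])

```text
time_s: 15.15
ee_pos: [391.7, -291.9, 53.6]
ee_rot: [180.0, 0.0, 101.9]
force: [0.1, 1.1, -1.6]
gripper_width: 53.5
gripper_force: 15.0
```

Request:
step_arm([
  [-0.02,0,0],
  [-0.04,0,0],
  [-0.06,0,0],
  [-0.08,0,0],
  [-0.1,0,0],
  [-0.12,0,0],
  [-0.14,0,0],
  [-0.15,0,0],
  [-0.15,0,0],
], turn=[0,0,0,0,0,0,0,0,0])

```text
time_s: 16.27
ee_pos: [400.8, -335.6, 53.6]
ee_rot: [180.0, -0.0, 101.9]
force: [-0.5, 0.1, -2.7]
gripper_width: 54.0
gripper_force: 15.0
```

Request:
step_arm([
  [0,0,0],
  [0,0,0],
  [0,0,-0.1],
  [0,0,-0.3],
  [0.1,0.05,-0.5],
  [0.3,0.2,-0.55],
  [0.5,0.4,-0.55],
  [0.7,0.6,-0.55],
  [0.9,0.8,-0.55],
  [1.0,0.85,-0.55],
  [1.0,0.85,-0.55],
], turn=[0,0,0,0,0,0,-0.02,-0.04,-0.06,-0.078,-0.078], fingers=-0.6)

```text
time_s: 17.65
ee_pos: [589.4, 13.0, 218.9]
ee_rot: [180.0, 0.0, 130.1]
force: [1.0, -0.1, -0.3]
gripper_width: 72.9
gripper_force: 0.0
```

Run:
```python
from h import *
s=env.state();print(s['ee_pos'].round(1),s['ee_rot'].round(1))
go((557.5,160.5,220),130)
f=grab('scene');cv2.imwrite('pics/s5.png',cv2.resize(f['color'][70:270,160:440],None,fx=2.8,fy=2.8))
```

```text
[589.4  13.  218.9] [180.    0.  130.1]
go (557.5, 160.5, 220) 130 -> lin [0.445, 0.235, -0.004] turn 0.0001
```

View pics/s5.png

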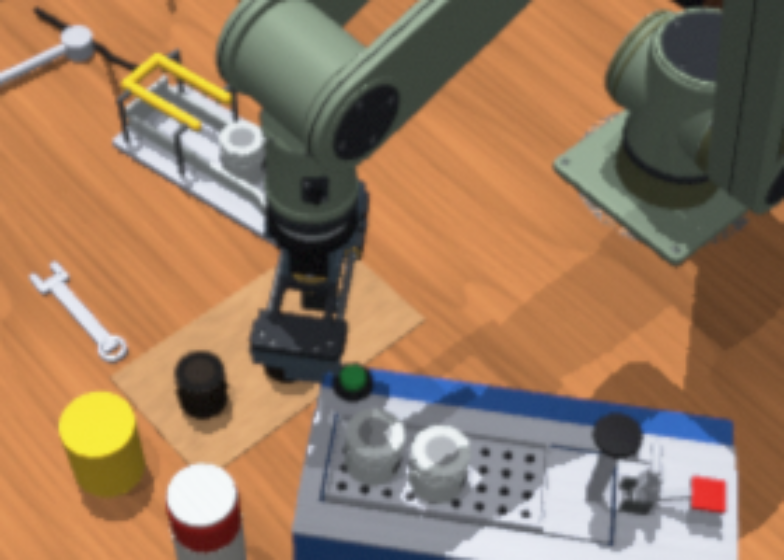

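One piston stands upright in the lane and two remain on the lift at (375,445) and (440,462). Taking c1 next.

Request:
step_arm([
  [0.2,0.1,0],
  [0.4,0.2,0],
  [0.445,0.235,0],
  [0.445,0.235,0],
  [0.445,0.235,0.08],
  [0.445,0.235,0.16],
  [0.445,0.235,0.2],
  [0.445,0.235,0.222],
  [0.445,0.235,0.222],
  [0.445,0.235,0.222],
], turn=[0,0,0,0,0,0,0,0,0,0])

```text
time_s: 18.95
ee_pos: [557.4, 158.3, 152.9]
ee_rot: [179.9, 0.0, 130.0]
force: [0.2, 0.4, 0.3]
gripper_width: 73.1
gripper_force: 0.0
```

Request:
step_arm([
  [0,0,0],
  [0,0,0],
  [0,0,0],
  [0,0,0],
  [0,0,0],
], turn=[0,0,0,0,0], fingers=1, force=20)

```text
time_s: 19.58
ee_pos: [557.2, 158.4, 152.2]
ee_rot: [179.9, 0.0, 130.0]
force: [0.8, 1.6, 0.3]
gripper_width: 53.4
gripper_force: 20.0
```

Request:
step_arm([
  [0,0,-0.02],
  [0,0,-0.06],
  [0,0,-0.14],
  [0,0,-0.28],
  [-0.05,-0.1,-0.29],
  [-0.14,-0.3,-0.29],
  [-0.24,-0.5,-0.29],
  [-0.33,-0.7,-0.29],
  [-0.43,-0.9,-0.29],
  [-0.48,-1.0,-0.29],
  [-0.48,-1.0,-0.29],
], turn=[0,0,0,0,0,0,0.02,0.04,0.06,0.078,0.078])

```text
time_s: 20.95
ee_pos: [418.0, -147.2, 239.9]
ee_rot: [180.0, 0.1, 101.6]
force: [0.7, 0.5, -2.1]
gripper_width: 54.0
gripper_force: 20.0
```

Run:
```python
from h import *
s=env.state();print(s['ee_pos'].round(1),s['ee_rot'].round(1),s['gripper_width'],s['force'].round(1))
go((379.3,-236,120),102);go((379.3,-236,57),102)
```

```text
[ 418.  -147.2  239.9] [1.800e+02 1.000e-01 1.016e+02] 53.97656882360327 [ 0.7  0.5 -2.1]
go (379.3, -236, 120) 102 -> lin [-0.264, -0.186, 0.4] turn -0.0012
go (379.3, -236, 57) 102 -> lin [-0.263, -0.186, 0.61] turn -0.0012
```

Request:
step_arm([
  [-0.13,-0.09,0.0],
  [-0.263,-0.186,0.2],
  [-0.263,-0.186,0.4],
  [-0.263,-0.186,0.52],
  [-0.263,-0.186,0.58],
  [-0.263,-0.186,0.6],
  [-0.263,-0.186,0.606],
  [-0.263,-0.186,0.606],
], turn=[-0.001,-0.001,-0.001,-0.001,-0.001,-0.001,-0.001,-0.001])

```text
time_s: 21.95
ee_pos: [382.0, -233.7, 58.2]
ee_rot: [179.9, 0.1, 102.3]
force: [0.1, 0.2, -1.6]
gripper_width: 53.4
gripper_force: 20.0
```

Request:
step_arm([
  [0,0,0.003],
  [0,0,0.006],
  [0,0,0.009],
  [0,0,0.009],
], turn=[0,0,0,0])

```text
time_s: 22.45
ee_pos: [381.0, -233.5, 54.5]
ee_rot: [180.0, -0.0, 102.2]
force: [0.5, 0.5, -2.1]
gripper_width: 53.5
gripper_force: 20.0
```

Request:
step_arm([
  [0,0,0.003],
  [0,0,0.006],
  [0,0,0.009],
  [0,0,0.009],
], turn=[0,0,0,0])

```text
time_s: 22.95
ee_pos: [381.2, -233.6, 53.9]
ee_rot: [180.0, 0.0, 102.3]
force: [-5.1, 3.2, 19.2]
gripper_width: 53.6
gripper_force: 20.0
```

Run:
```python
from h import *
d=np.array([np.cos(np.radians(-78)),np.sin(np.radians(-78))]);o=np.array([372.9,-204.3])
for x in (-20,46): go((*(o+(90+x)*d).round(1),54),101.9)
```

```text
go (np.float64(387.5), np.float64(-272.8), 54) 101.9 -> lin [-0.132, -0.007, -0.0] turn 0.001
go (np.float64(401.2), np.float64(-337.3), 54) 101.9 -> lin [-0.352, -0.008, 0.0] turn 0.001
```

Request:
step_arm([
  [-0.02,-0.006,-0.008],
  [-0.05,-0.007,-0.008],
  [-0.08,-0.007,-0.008],
  [-0.1,-0.007,-0.008],
  [-0.12,-0.007,-0.008],
  [-0.14,-0.007,-0.008],
  [-0.16,-0.007,-0.008],
  [-0.18,-0.007,-0.008],
  [-0.2,-0.007,-0.008],
], turn=[0.001,0.001,0.001,0.001,0.001,0.001,0.001,0.001,0.001])

```text
time_s: 24.08
ee_pos: [391.4, -292.4, 54.1]
ee_rot: [-180.0, -0.1, 101.9]
force: [-1.1, 2.8, -0.9]
gripper_width: 53.7
gripper_force: 20.0
```

Request:
step_arm([
  [-0.02,0,0],
  [-0.04,0,0],
  [-0.06,0,0],
  [-0.08,0,0],
  [-0.1,0,0],
  [-0.12,0,0],
  [-0.14,0,0],
  [-0.15,0,0],
  [-0.15,0,0],
], turn=[0,0,0,0,0,0,0,0,0])

```text
time_s: 25.2
ee_pos: [401.2, -337.2, 54.3]
ee_rot: [180.0, 0.1, 101.9]
force: [0.2, 0.1, -1.1]
gripper_width: 53.5
gripper_force: 20.0
```

Second is in. Now the third (c2): the floor should be near 122.

Request:
step_arm([
  [0,0,0],
  [0,0,0],
  [0,0,-0.1],
  [0,0,-0.3],
  [0.1,0.05,-0.5],
  [0.3,0.2,-0.57],
  [0.5,0.4,-0.57],
  [0.7,0.6,-0.57],
  [0.9,0.8,-0.57],
  [1.0,0.9,-0.57],
  [1.0,0.9,-0.57],
], turn=[0,0,0,0,0,0,-0.02,-0.04,-0.06,-0.078,-0.078], fingers=-0.6)

```text
time_s: 26.58
ee_pos: [602.7, 11.7, 225.7]
ee_rot: [180.0, 0.1, 130.0]
force: [0.8, -1.0, 0.5]
gripper_width: 73.2
gripper_force: 0.0
```

Run:
```python
from h import *
s=env.state();print(s['ee_pos'].round(1),s['ee_rot'].round(1))
go((591.5,106.5,225),130);go((591.5,106.5,163),130)
f=grab('wrist');cv2.imwrite('pics/w6.png',f['color'])
```

```text
[602.7  11.7 225.7] [1.8e+02 1.0e-01 1.3e+02]
go (591.5, 106.5, 225) 130 -> lin [0.266, 0.175, 0.002] turn 0.0001
go (591.5, 106.5, 163) 130 -> lin [0.266, 0.174, 0.209] turn 0.0001
```

Request:
step_arm([
  [0.15,0.1,0],
  [0.266,0.175,0],
  [0.266,0.175,0],
  [0.266,0.175,0.06],
  [0.266,0.175,0.12],
  [0.266,0.175,0.17],
  [0.266,0.175,0.2],
  [0.266,0.175,0.208],
  [0.266,0.175,0.208],
], turn=[0,0,0,0,0,0,0,0,0])

```text
time_s: 27.75
ee_pos: [590.9, 104.6, 163.2]
ee_rot: [180.0, 0.0, 130.0]
force: [-0.4, -1.4, -0.6]
gripper_width: 73.0
gripper_force: 0.0
```

Request:
step_arm([
  [0,0,0],
  [0,0,0],
  [0,0,0],
  [0,0,0],
  [0,0,0],
], turn=[0,0,0,0,0], fingers=1, force=20)

```text
time_s: 28.38
ee_pos: [591.0, 104.9, 163.0]
ee_rot: [179.9, 0.0, 130.0]
force: [2.2, 0.6, 0.8]
gripper_width: 53.3
gripper_force: 20.0
```

Request:
step_arm([
  [0,0,-0.02],
  [0,0,-0.06],
  [0,0,-0.14],
  [0,0,-0.25],
  [-0.05,-0.1,-0.26],
  [-0.12,-0.3,-0.26],
  [-0.18,-0.5,-0.26],
  [-0.26,-0.7,-0.26],
  [-0.33,-0.9,-0.26],
  [-0.36,-1.0,-0.26],
  [-0.36,-1.0,-0.26],
], turn=[0,0,0,0,0,0,0.02,0.04,0.06,0.078,0.078])

```text
time_s: 29.75
ee_pos: [428.6, -172.4, 241.6]
ee_rot: [180.0, 0.0, 101.7]
force: [0.6, 1.0, -3.2]
gripper_width: 53.5
gripper_force: 20.0
```

Run:
```python
from h import *
s=env.state();print(s['ee_pos'].round(1),s['ee_rot'].round(1),s['gripper_width'],s['force'].round(1))
go((379.3,-236,57),101.9)
```

```text
[ 428.6 -172.4  241.6] [180.    0.  101.7] 53.49089135315852 [ 0.6  1.  -3.2]
go (379.3, -236, 57) 101.9 -> lin [-0.174, -0.204, 0.615] turn -0.0007
```

Request:
step_arm([
  [-0.1,-0.1,0.0],
  [-0.174,-0.204,0.2],
  [-0.174,-0.204,0.4],
  [-0.174,-0.204,0.52],
  [-0.174,-0.204,0.58],
  [-0.174,-0.204,0.605],
  [-0.174,-0.204,0.615],
  [-0.174,-0.204,0.615],
], turn=[-0.001,-0.001,-0.001,-0.001,-0.001,-0.001,-0.001,-0.001])

```text
time_s: 30.75
ee_pos: [381.7, -234.6, 57.0]
ee_rot: [179.9, 0.1, 102.3]
force: [-0.1, -0.7, -2.5]
gripper_width: 53.5
gripper_force: 20.0
```

Request:
step_arm([
  [0,0,0.003],
  [0,0,0.006],
  [0,0,0.009],
  [0,0,0.009],
], turn=[0,0,0,0])

```text
time_s: 31.25
ee_pos: [381.1, -234.6, 54.3]
ee_rot: [180.0, 0.0, 102.2]
force: [-0.4, 0.9, 4.7]
gripper_width: 53.2
gripper_force: 20.0
```

Run:
```python
from h import *
d=np.array([np.cos(np.radians(-78)),np.sin(np.radians(-78))]);o=np.array([372.9,-204.3])
for x in (-20,46): go((*(o+(90+x)*d).round(1),54),101.9)
```

```text
go (np.float64(387.5), np.float64(-272.8), 54) 101.9 -> lin [-0.129, -0.006, 0.001] turn 0.0009
go (np.float64(401.2), np.float64(-337.3), 54) 101.9 -> lin [-0.349, -0.007, 0.001] turn 0.0009
```

Request:
step_arm([
  [-0.02,-0.006,-0.002],
  [-0.05,-0.007,-0.002],
  [-0.08,-0.007,-0.002],
  [-0.1,-0.007,-0.002],
  [-0.12,-0.007,-0.002],
  [-0.14,-0.007,-0.002],
  [-0.16,-0.007,-0.002],
  [-0.18,-0.007,-0.002],
  [-0.2,-0.007,-0.002],
], turn=[0.001,0.001,0.001,0.001,0.001,0.001,0.001,0.001,0.001])

```text
time_s: 32.38
ee_pos: [390.6, -291.9, 54.3]
ee_rot: [-179.9, -0.3, 101.8]
force: [-2.2, 10.5, 10.2]
gripper_width: 53.9
gripper_force: 20.0
```

Request:
step_arm([
  [-0.02,0,0],
  [-0.04,0,0],
  [-0.06,0,0],
  [-0.08,0,0],
  [-0.1,0,0],
  [-0.12,0,0],
  [-0.14,0,0],
  [-0.15,0,0],
  [-0.15,0,0],
], turn=[0,0,0,0,0,0,0,0,0])

```text
time_s: 33.5
ee_pos: [400.0, -336.4, 54.3]
ee_rot: [-179.9, -0.2, 101.8]
force: [-1.6, 8.3, 8.4]
gripper_width: 53.7
gripper_force: 20.0
```

Request:
step_arm([
  [0,0,0],
  [0,0,0],
  [0,0,-0.05],
  [0,0,-0.2],
  [0,0,-0.4],
  [0.2,0.3,-0.6],
  [0.467,0.645,-0.75],
  [0.467,0.645,-0.75],
  [0.467,0.645,-0.75],
  [0.467,0.645,-0.75],
  [0.467,0.645,-0.75],
  [0.467,0.645,-0.75],
], turn=[0,0,0,0,0,0,0,0,0,0,0,0], fingers=-0.6)

```text
time_s: 35.0
ee_pos: [560.1, -161.7, 278.7]
ee_rot: [-179.9, -0.0, 101.8]
force: [-0.4, -0.2, 0.4]
gripper_width: 73.0
gripper_force: 0.0
```

Run:
```python
from h import *
s=env.state();print(s['ee_pos'].round(1),s['ee_rot'].round(1))
f=grab('wrist');np.save('pics/w7.npy',f,allow_pickle=True); g=grab('side')
a=cv2.resize(f['color'][:270],(560,270)); b=cv2.resize(g['color'][260:420,180:400],(440,320))
c=np.zeros((600,560,3),np.uint8); c[:270]=a; c[275:595,:440]=b; cv2.imwrite('pics/m7.png',c)
```

```text
[ 560.1 -161.7  278.7] [-179.9   -0.   101.8]
```

View pics/m7.png

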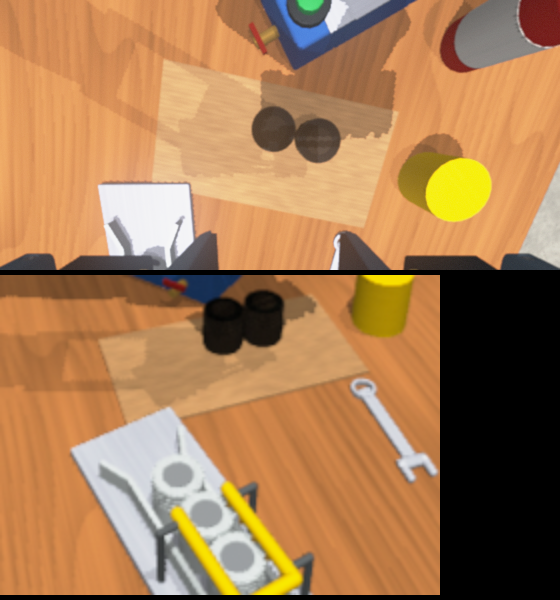

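Run:
```python
from h import *
f=np.load('pics/w7.npy',allow_pickle=True).item()
g=cv2.GaussianBlur(cv2.cvtColor(f['color'],cv2.COLOR_BGR2GRAY),(3,3),0)[90:180,230:360]
m=cv2.inRange(g,0,95); n,l,s,c=cv2.connectedComponentsWithStats(m); print(s.tolist(),c.round(1).tolist())
C=cv2.HoughCircles(g,cv2.HOUGH_GRADIENT,1,30,param1=80,param2=12,minRadius=18,maxRadius=27); print(C)
C=C[0][:2]
P=[plane(f,230+a,90+b,59) for a,b,_ in C]; print(np.round(P,1)); e=P[1]-P[0]; print(np.hypot(*e[:2]),np.degrees(np.arctan2(e[1],e[0])))
```

```text
[[0, 0, 130, 90, 8648], [23, 16, 87, 56, 3052]] [[64.1, 44.7], [65.6, 43.8]]
[[[87.5 49.5 23. ]
  [43.5 38.5 22.9]]]
[[594.6 -91.3  59. ]
 [539.7 -89.6  59. ]]
54.86568821850324 178.25036947517478
```

One sooty piston has been knocked and now stands against the other, at (273,128) and (318,140) in the wrist view. I'll grip across their line. All three clean ones are upright in the lane.

Run:
```python
from h import *
go((594.6,-91.3,130),180);go((594.6,-91.3,47),180)
```

```text
go (594.6, -91.3, 130) 180 -> lin [0.206, 0.161, 0.496] turn -0.2173
go (594.6, -91.3, 47) 180 -> lin [0.206, 0.161, 0.772] turn -0.2173
```

Request:
step_arm([
  [0.1,0.08,0.1],
  [0.206,0.161,0.2],
  [0.206,0.161,0.3],
  [0.206,0.161,0.4],
  [0.206,0.161,0.45],
  [0.206,0.161,0.45],
  [0.206,0.161,0.45],
  [0.206,0.161,0.45],
  [0.206,0.161,0.45],
  [0.206,0.161,0.45],
], turn=[-0.028,-0.056,-0.084,-0.112,-0.14,-0.168,-0.196,-0.217,-0.217,-0.217])

```text
time_s: 36.35
ee_pos: [595.6, -90.8, 144.2]
ee_rot: [180.0, -0.0, 179.8]
force: [0.4, 0.1, 0.8]
gripper_width: 72.9
gripper_force: 0.0
```

Run:
```python
from h import *
go((594.6,-91.3,47),180)
f=grab('side');cv2.imwrite('pics/s8.png',cv2.resize(f['color'][180:340,220:420],None,fx=3,fy=3))
```

```text
go (594.6, -91.3, 47) 180 -> lin [0.003, -0.002, 0.324] turn -0.0004
```

View pics/s8.png

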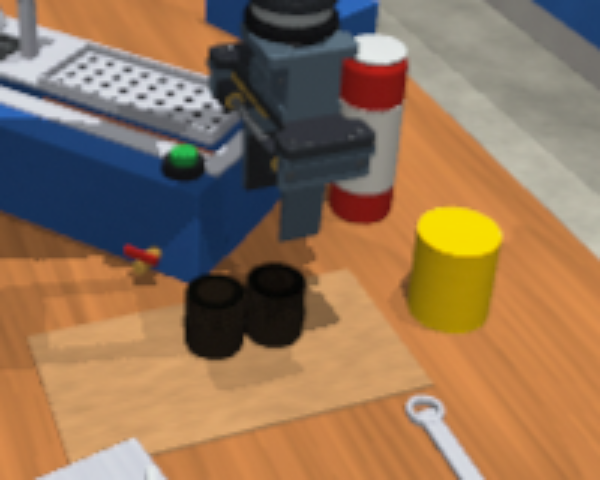

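The gripper stands over the right-hand sooty piston, clear of the can and filter. Lowering.

Request:
step_arm([
  [0,0,0.1],
  [0,0,0.17],
  [0,0,0.23],
  [0,0,0.28],
  [0,0,0.31],
  [0,0,0.322],
  [0,0,0.322],
  [0,0,0.322],
], turn=[0,0,0,0,0,0,0,0])

```text
time_s: 37.4
ee_pos: [596.4, -90.2, 48.2]
ee_rot: [-180.0, 0.1, 180.0]
force: [-0.7, 0.8, -0.1]
gripper_width: 73.3
gripper_force: 0.0
```

Request:
step_arm([
  [0,0,0],
  [0,0,0],
  [0,0,0],
  [0,0,0],
  [0,0,0],
], turn=[0,0,0,0,0], fingers=1, force=20)

```text
time_s: 38.02
ee_pos: [596.1, -90.5, 48.0]
ee_rot: [-180.0, 0.0, -180.0]
force: [-0.5, -2.8, 2.6]
gripper_width: 53.7
gripper_force: 20.0
```

Request:
step_arm([
  [0,0,-0.02],
  [0,0,-0.06],
  [0,0,-0.15],
  [0,0,-0.3],
  [0,0,-0.45],
  [0,0,-0.6],
  [0,-0.1,-0.6],
  [0,-0.3,-0.6],
  [0,-0.45,-0.6],
  [0,-0.45,-0.6],
  [0,-0.45,-0.6],
], turn=[0,0,0,0,0,0,0.028,0.056,0.084,0.112,0.139])

```text
time_s: 39.4
ee_pos: [595.5, -225.7, 227.8]
ee_rot: [180.0, -0.0, 129.6]
force: [0.5, -0.2, -2.1]
gripper_width: 53.8
gripper_force: 20.0
```

Run:
```python
from h import *
s=env.state();print(s['ee_pos'].round(1),s['ee_rot'].round(1),s['gripper_width'],s['force'].round(1))
go((593.5,108.5,230),130);go((593.5,108.5,173),130)
```

```text
[ 595.5 -225.7  227.8] [180.   -0.  129.6] 53.79717222077126 [ 0.5 -0.2 -2.1]
go (593.5, 108.5, 230) 130 -> lin [0.863, 0.704, -0.006] turn -0.0012
go (593.5, 108.5, 173) 130 -> lin [0.863, 0.704, 0.184] turn -0.0012
```

Request:
step_arm([
  [0.2,0.17,-0.02],
  [0.4,0.34,-0.02],
  [0.6,0.5,-0.02],
  [0.8,0.66,-0.02],
  [0.863,0.704,-0.02],
  [0.863,0.704,-0.01],
  [0.863,0.704,0.06],
  [0.863,0.704,0.12],
  [0.863,0.704,0.15],
  [0.863,0.704,0.175],
  [0.863,0.704,0.18],
  [0.863,0.704,0.18],
], turn=[-0.001,-0.001,-0.001,-0.001,-0.001,-0.001,-0.001,-0.001,-0.001,-0.001,-0.001,-0.001])

```text
time_s: 40.9
ee_pos: [591.8, 108.8, 174.1]
ee_rot: [180.0, 0.0, 130.3]
force: [0.8, -0.1, -2.0]
gripper_width: 53.9
gripper_force: 20.0
```

Request:
step_arm([
  [0,0,0.004],
  [0,0,0.008],
  [0,0,0.012],
  [0,0,0.012],
], turn=[0,0,0,0])

```text
time_s: 41.4
ee_pos: [591.5, 108.9, 170.1]
ee_rot: [180.0, 0.0, 130.3]
force: [-0.2, 0.3, -0.8]
gripper_width: 53.1
gripper_force: 20.0
```

Request:
step_arm([
  [0,0,0.005],
  [0,0,0.01],
  [0,0,0.01],
  [0,0,0.01],
], turn=[0,0,0,0])

```text
time_s: 41.9
ee_pos: [591.6, 108.9, 167.2]
ee_rot: [180.0, 0.0, 130.3]
force: [-1.6, -0.4, -0.8]
gripper_width: 53.9
gripper_force: 20.0
```

Request:
step_arm([
  [0,0,0],
  [0,0,0],
  [0,0,0],
  [0,0,-0.04],
  [0,0,-0.15],
  [0,0,-0.25],
  [0,-0.1,-0.25],
  [-0.2,-0.3,-0.25],
  [-0.4,-0.5,-0.25],
  [-0.5,-0.6,-0.25],
  [-0.5,-0.6,-0.25],
  [-0.5,-0.6,-0.25],
], turn=[0,0,0,0,0,0,0,0.02,0.04,0.06,0.078,0.078], fingers=-0.6)

```text
time_s: 43.4
ee_pos: [551.3, -123.6, 242.9]
ee_rot: [179.9, 0.0, 102.1]
force: [-0.1, 0.4, -0.3]
gripper_width: 73.3
gripper_force: 0.0
```

Run:
```python
from h import *
s=env.state();print(s['ee_pos'].round(1),s['ee_rot'].round(1))
f=grab('wrist');np.save('pics/w9.npy',f,allow_pickle=True); g=grab('side')
a=f['color'][:270]; b=cv2.resize(g['color'][160:340,200:420],None,fx=1.8,fy=1.8)
c=np.zeros((600,560,3),np.uint8); c[:270]=a; c[275:275+b.shape[0],:b.shape[1]]=b[:325]; cv2.imwrite('pics/m9.png',c)
```

```text
[ 551.3 -123.6  242.9] [179.9   0.  102.1]
```

View pics/m9.png

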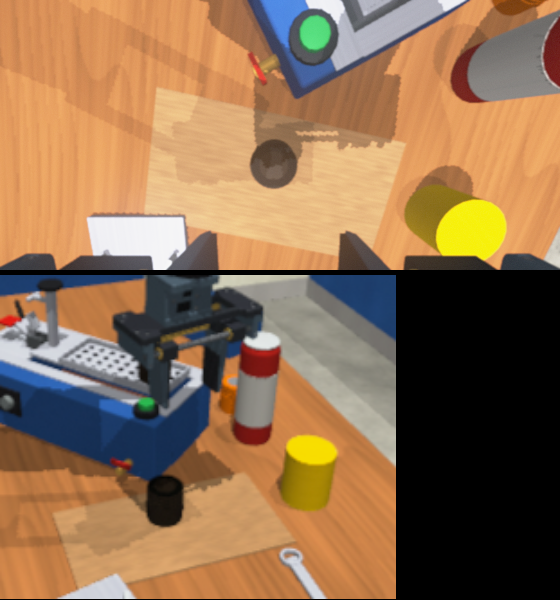

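Run:
```python
from h import *
f=np.load('pics/w9.npy',allow_pickle=True).item()
p=plane(f,273.7,163.5,59); print(p)
go((p[0],p[1],130),102);go((p[0],p[1],46),102)
```

```text
[539.62099933 -88.4126625   59.        ]
go (np.float64(539.6209993282613), np.float64(-88.41266250477216), 130) 102 -> lin [0.116, -0.016, 0.375] turn 0.0008
go (np.float64(539.6209993282613), np.float64(-88.41266250477216), 46) 102 -> lin [0.116, -0.016, 0.655] turn 0.0008
```

Request:
step_arm([
  [0.116,-0.016,0.1],
  [0.116,-0.016,0.25],
  [0.116,-0.016,0.4],
  [0.116,-0.016,0.5],
  [0.116,-0.016,0.58],
  [0.116,-0.016,0.63],
  [0.116,-0.016,0.65],
  [0.116,-0.016,0.65],
  [0.116,-0.016,0.65],
], turn=[0,0,0,0,0,0,0,0,0])

```text
time_s: 44.62
ee_pos: [540.0, -89.0, 48.0]
ee_rot: [179.9, 0.0, 102.2]
force: [-0.2, -0.4, 0.3]
gripper_width: 72.7
gripper_force: 0.0
```

Request:
step_arm([
  [0,0,0],
  [0,0,0],
  [0,0,0],
  [0,0,0],
  [0,0,0],
], turn=[0,0,0,0,0], fingers=1, force=20)

```text
time_s: 45.25
ee_pos: [539.4, -89.0, 47.4]
ee_rot: [180.0, 0.0, 102.2]
force: [-2.1, -1.2, 4.4]
gripper_width: 53.6
gripper_force: 20.0
```

Request:
step_arm([
  [0,0,-0.02],
  [0,0,-0.06],
  [0,0,-0.15],
  [0,0,-0.3],
  [0,0,-0.45],
  [0,0,-0.65],
  [0.05,0,-0.7],
  [0.2,0.05,-0.7],
  [0.4,0.1,-0.7],
  [0.55,0.15,-0.7],
  [0.6,0.15,-0.7],
  [0.6,0.15,-0.7],
], turn=[0,0,0,0,0,0,-0.02,-0.04,-0.06,-0.078,-0.078,-0.078])

```text
time_s: 46.75
ee_pos: [544.6, 96.8, 257.2]
ee_rot: [-180.0, 0.0, 130.4]
force: [0.6, -0.3, -2.2]
gripper_width: 53.8
gripper_force: 20.0
```

Run:
```python
from h import *
s=env.state();print(s['ee_pos'].round(1),s['ee_rot'].round(1),s['gripper_width'],s['force'].round(1))
f=grab('wrist');np.save('pics/w10.npy',f,allow_pickle=True); g=grab('scene')
c=np.zeros((600,560,3),np.uint8); c[:270]=f['color'][:270]; b=cv2.resize(g['color'][170:310,230:450],None,fx=2.3,fy=2.3); c[275:275+b.shape[0],:b.shape[1]]=b; cv2.imwrite('pics/m10.png',c)
go((554,157,240),130)
```

```text
[544.6  96.8 257.2] [-180.     0.   130.4] 53.848645829790634 [ 0.6 -0.3 -2.2]
go (554, 157, 240) 130 -> lin [0.137, 0.156, 0.057] turn 0.0007
```

View pics/m10.png

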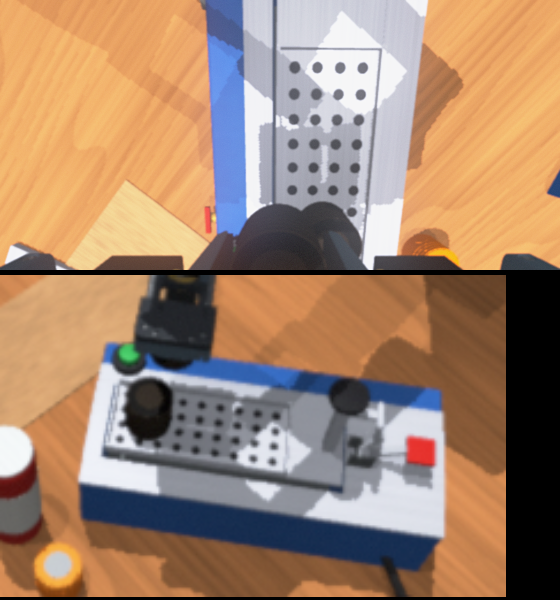

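The first sooty piston stands on the lift. Now placing the second next to it.

Request:
step_arm([
  [0.08,0.08,0.05],
  [0.155,0.153,0.057],
  [0.155,0.153,0.06],
  [0.155,0.153,0.1],
  [0.155,0.153,0.17],
  [0.155,0.153,0.23],
  [0.155,0.153,0.27],
  [0.155,0.153,0.285],
  [0.155,0.153,0.29],
  [0.155,0.153,0.29],
], turn=[0.001,0.001,0.001,0.001,0.001,0.001,0.001,0.001,0.001,0.001])

```text
time_s: 48.1
ee_pos: [550.3, 161.6, 170.6]
ee_rot: [179.9, 0.0, 130.0]
force: [0.3, 0.7, -2.4]
gripper_width: 53.4
gripper_force: 20.0
```

Request:
step_arm([
  [0,0,0.004],
  [0,0,0.008],
  [0,0,0.014],
  [0,0,0.02],
  [0,0,0.02],
  [0,0,0.02],
], turn=[0,0,0,0,0,0])

```text
time_s: 48.85
ee_pos: [550.1, 161.7, 164.0]
ee_rot: [180.0, 0.0, 130.0]
force: [0.6, 0.2, -1.4]
gripper_width: 53.4
gripper_force: 20.0
```

Request:
step_arm([
  [0,0,0.01],
  [0,0,0.02],
  [0,0,0.03],
  [0,0,0.03],
  [0,0,0.03],
], turn=[0,0,0,0,0])

```text
time_s: 49.48
ee_pos: [550.1, 161.7, 155.0]
ee_rot: [180.0, 0.0, 130.0]
force: [0.1, 1.2, -0.1]
gripper_width: 53.2
gripper_force: 20.0
```

Request:
step_arm([
  [0,0,0],
  [0,0,0],
  [0,0,0],
  [0,0,-0.04],
  [0,0,-0.15],
  [0,0,-0.3],
  [0,0,-0.42],
  [0,0,-0.42],
], turn=[0,0,0,0,0,0,0,0], fingers=-0.6)

```text
time_s: 50.48
ee_pos: [551.6, 162.1, 285.3]
ee_rot: [179.6, 0.2, 130.0]
force: [-0.4, 0.2, -1.2]
gripper_width: 72.9
gripper_force: 0.0
```

Run:
```python
from h import *
s=env.state();print(s['ee_pos'].round(1),s['ee_rot'].round(1))
g=grab('side'); b=cv2.resize(g['color'][130:310,150:350],None,fx=3,fy=3);cv2.imwrite('pics/s11.png',b)
go((455.5,271.5,285),130)
```

```text
[551.6 162.1 285.3] [179.6   0.2 130. ]
go (455.5, 271.5, 285) 130 -> lin [0.484, -0.008, -0.008] turn -0.0001
```

View pics/s11.png

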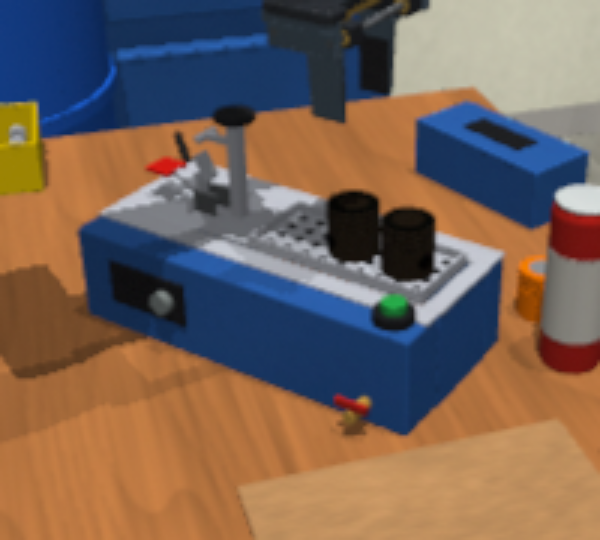

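Both sooty pistons stand upright and nothing is left on the cardboard. Next I press the palm pad with closed fingers.

Request:
step_arm([
  [0.1,0,0],
  [0.25,-0.004,0],
  [0.4,-0.007,0],
  [0.484,-0.007,0],
  [0.484,-0.007,0],
  [0.484,-0.007,0.05],
  [0.484,-0.007,0.1],
  [0.484,-0.007,0.13],
], turn=[0,0,0,0,0,0,0,0], fingers=1)

```text
time_s: 51.52
ee_pos: [455.4, 270.9, 240.7]
ee_rot: [-179.9, -0.0, 129.9]
force: [-1.0, -0.2, 5.2]
gripper_width: 0.7
gripper_force: 2.2
```

Request:
step_arm([
  [0,0,0.02],
  [0,0,0.04],
  [0,0,0.06],
  [0,0,0.08],
  [0,0,0.1],
  [0,0,0.12],
  [0,0,0.14],
  [0,0,0.15],
  [0,0,0.16],
  [0,0,0.16],
], turn=[0,0,0,0,0,0,0,0,0,0])

```text
time_s: 52.78
ee_pos: [455.4, 270.9, 195.5]
ee_rot: [179.9, 0.1, 130.0]
force: [-0.9, -4.0, 9.9]
gripper_width: 0.5
gripper_force: 5.0
```

Request:
step_arm([
  [0,0,0.01],
  [0,0,0.02],
  [0,0,0.03],
  [0,0,0.035],
  [0,0,0.04],
  [0,0,0.044],
  [0,0,0.044],
  [0,0,0.044],
], turn=[0,0,0,0,0,0,0,0])

```text
time_s: 53.78
ee_pos: [455.4, 271.0, 182.7]
ee_rot: [179.9, 0.1, 130.0]
force: [-3.1, -3.8, 11.7]
gripper_width: 0.5
gripper_force: 6.2
```

Request:
step_arm([
  [0,0,0.003],
  [0,0,0.005],
  [0,0,0.007],
  [0,0,0.007],
], turn=[0,0,0,0])

```text
time_s: 54.28
ee_pos: [455.4, 271.0, 182.1]
ee_rot: [179.9, 0.1, 130.0]
force: [-4.4, -5.4, 20.7]
gripper_width: 0.2
gripper_force: 10.3
```

Request:
step_arm([
  [0,0,-0.01],
  [0,0,-0.02],
  [0,0,-0.03],
  [0,0,-0.05],
], turn=[0,0,0,0])

```text
time_s: 54.78
ee_pos: [454.9, 271.6, 193.6]
ee_rot: [-180.0, -0.0, 130.0]
force: [0.1, 0.3, 0.2]
gripper_width: 0.5
gripper_force: 0.0
```

Request:
step_arm([
  [0,0,-0.1],
  [0,0,-0.22],
  [-0.2,-0.07,-0.22],
  [-0.4,-0.14,-0.22],
  [-0.6,-0.2,-0.22],
  [-0.75,-0.26,-0.18],
  [-0.821,-0.28,-0.1],
  [-0.821,-0.28,-0.05],
  [-0.821,-0.28,-0.02],
  [-0.821,-0.28,-0.02],
], turn=[0,0,0,0,0,0,0,0,0,0])

```text
time_s: 56.02
ee_pos: [548.4, 29.9, 199.3]
ee_rot: [-180.0, -0.1, 130.0]
force: [0.1, 0.4, 0.6]
gripper_width: 0.7
gripper_force: 0.0
```

Run:
```python
from h import *
s=env.state();print(s['ee_pos'].round(1),s['ee_rot'].round(1))
g=grab('side'); b=cv2.resize(g['color'][130:310,150:350],None,fx=3,fy=3);cv2.imwrite('pics/s12.png',b)
go((549.2,29.1,160),130);go((549.2,29.1,137),130)
```

```text
[548.4  29.9 199.3] [-1.8e+02 -1.0e-01  1.3e+02]
go (549.2, 29.1, 160) 130 -> lin [-0.003, -0.001, 0.133] turn 0.0001
go (549.2, 29.1, 137) 130 -> lin [-0.003, -0.001, 0.21] turn 0.0001
```

View pics/s12.png

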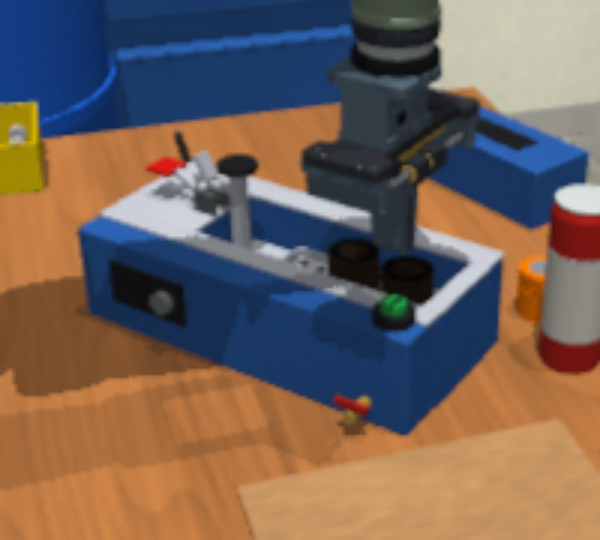

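The lift is held down by the catch with both pistons upright. Now the start button.

Request:
step_arm([
  [-0.003,-0.001,0.08],
  [-0.003,-0.001,0.14],
  [-0.003,-0.001,0.17],
  [-0.003,-0.001,0.185],
  [-0.003,-0.001,0.195],
  [-0.003,-0.001,0.205],
  [-0.003,-0.001,0.21],
  [-0.003,-0.001,0.213],
  [-0.003,-0.001,0.213],
], turn=[0,0,0,0,0,0,0,0,0])

```text
time_s: 57.2
ee_pos: [549.7, 28.3, 137.2]
ee_rot: [179.9, 0.0, 130.0]
force: [-2.3, 2.0, 9.1]
gripper_width: 0.5
gripper_force: 4.3
```

Request:
step_arm([
  [0,0,0.003],
  [0,0,0.003],
  [0,0,-0.05],
  [0,0,-0.2],
  [0,0,-0.4],
  [0,0,-0.4],
  [0,0,-0.4],
  [0,0,-0.4],
], turn=[0,0,0,0,0,0,0,0])

```text
time_s: 58.2
ee_pos: [548.4, 27.8, 254.1]
ee_rot: [-179.8, -0.1, 130.0]
force: [0.5, -0.2, -0.5]
gripper_width: 0.2
gripper_force: 0.0
```

Run:
```python
from h import *
s=env.state();print(s['time_s'],s['ee_pos'].round(1),s['force'].round(1))
f=grab('side'); h=cv2.cvtColor(f['color'],cv2.COLOR_BGR2HSV)
m=cv2.inRange(h,(0,0,0),(180,255,60))[195:235,250:300]; n,l,st,c=cv2.connectedComponentsWithStats(m); print([(a.tolist(),(b+[250,195]).round().tolist()) for a,b in zip(st[1:],c[1:]) if a[4]>20])
# pad top height by ray at known xy: black blob near (229,185)
m=cv2.inRange(h,(0,0,0),(180,255,70))[165:200,215:245]; n,l,st,c=cv2.connectedComponentsWithStats(m)
for a,b in zip(st[1:],c[1:]):
    if a[4]>15:
        o,d=ray(f,*(b+[215,165])); t=((455.5-o[0])*d[0]+(271.5-o[1])*d[1])/(d[0]**2+d[1]**2); print('pad',a.tolist(),(o+d*t).round(1))
```

```text
58.2 [548.4  27.8 254.1] [ 0.5 -0.2 -0.5]
[([9, 14, 36, 22, 485], [277.0, 219.0])]
pad [8, 17, 13, 7, 73] [455.5 271.5 172. ]
pad [0, 28, 12, 7, 54] [426.3 276.3 133.4]
```

```bash
python3 -c "
from h import *
print(env.job_done())"
```

```text
the job is handed in; nothing more can be done
None
```

I handed the job in at about 58 s: three clean pistons are upright between the lane rails, both sooty ones stand on the caught-down lift, and the start button was pressed last. No verdict came back, and I viewed 15 pictures, one over the limit of 14.

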